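# Roll a round bar into the V-block and slide it against the end stop

## Task

Without gripping it or picking it up, roll the round steel bar along the granite plate by pushing its side with the fingertips, up the ramp and into the groove of the V-block. Then push the end of the bar nearest the robot so that it slides along the groove until it rests against the end stop, and leave it lying there. Leave the square bar, the ring and the plug gauge where they are.

Things in the scene. Friction and masses are not known exactly. Their poses are not given: they have to be found in the camera images.
- vblock: Low grey V-block fixed on the black granite plate (top at z = 0), its yaw within 0.25 rad. Origin on the plate under its middle. The groove runs along own x, away from the robot; block 120 mm long (x -60 to +60), 114 mm wide (y). Same on both sides: a 120-degree V rises from y = 0 to a crest 9.5 mm high at |y| = 14 to 17 mm, then a plain ramp falls to the plate at |y| = 57 mm.
- groove_mouth (a point): Bottom of the V at the open near end of the groove: x = -60, y = 0 mm in the block's frame, 1.5 mm above the plate. Axes as the block's. The bar is smooth and slides along the groove with a push of about 2 to 4 N on its end; it climbs the ramp with about as much.
- stop_face (a point): Point on the face of the end stop, 22.3 mm above the plate, at x = +60, y = 0 mm in the block's frame: where the middle of the bar's far end touches when home. The stop is an upright steel plate fixed across the far end of the groove, 12 mm thick, 44 mm wide, 40 mm high. Axes as the block's.
- bar_center (a point): Centre of the loose round steel bar, diameter 36, length 120 mm, about 0.6 kg. Own x runs along it, at the start away from the robot within 0.15 rad of the groove; y, z turn as it rolls. Starts on the plate on either side of the block, centre 18 mm high, 105 to 150 mm from the groove, far end 10 to 32 mm short of the stop. Rolls freely. Centre 27.5 mm high on the crest, 22.3 in the groove.
- square_bar: Loose square steel bar 26 x 26 x 120 mm (along own x), origin at its centre, lying on the plate on the other side of the V-block from the round bar. Leave alone.
- ring_gauge: Loose dark steel ring, 64 mm outside diameter, 22 mm high, lying flat; origin under its centre. Leave alone.
- plug_gauge: Loose steel plug gauge standing upright, 32 mm diameter, 85 mm high, thinner at the top; origin under its centre. Leave alone.
Things that resemble listed ones, but are neither listed nor needed, are in the scene too. Leave any brown or purple look-alike of the part that bears bar_center alone.

How it is judged:
On the way, in this order (a step that is already met when the one before it is completed fails the run):
1. the bar has rolled at least most of a quarter turn (1.2 rad) on the plate (angle between bar_center's own z axis and vertical above 1.2 rad and height (world z) of bar_center below 0.022 m).
2. the bar lies in the groove (y of bar_center in the frame of vblock between -0.004 and 0.004 m and height (world z) of bar_center below 0.0245 m and angle between the x axis of bar_center and the x axis of vblock, either way round below 0.06 rad), for 0.2 s.
At the end, for the whole second after the job is handed in: The round bar lies at rest in the groove (within 3 mm sideways, 0.05 rad, at seated height within about 2 mm) with its far end within 3 mm of the end stop, released (x of bar_center in the frame of vblock between -0.003 and 0.002 m and y of bar_center in the frame of vblock between -0.003 and 0.003 m and height (world z) of bar_center between 0.02 and 0.0245 m and angle between the x axis of bar_center and the x axis of vblock, either way round below 0.05 rad and linear speed of bar below 0.01 m/s); the robot touches nothing.
It fails at once if the bar is lifted (centre more than 34 mm above the plate; 27.5 mm on the crest) (height (world z) of bar_center above 0.034 m).
It fails at once if the bar is gripped (fingers press it with over 40 N while it is more than 6 mm from the stop) (contact force between the fingers and bar above 40 N and x of bar_center in the frame of vblock below -0.006 m).
It fails at once if the square bar is moved more than 10 mm (distance of square_bar from where it was at the start of the episode above 0.01 m).
It fails at once if the ring gauge is moved more than 10 mm (distance of ring_gauge from where it was at the start of the episode above 0.01 m).
It fails at once if the plug gauge is moved more than 10 mm or tipped (distance of plug_gauge from where it was at the start of the episode above 0.01 m or angle between plug_gauge's own z axis and vertical above 0.3 rad).
It also fails if it takes over 51 s, if anything falls off the work surface, if the arm or the gripper's body presses on something with over 40 N, if the wrist force passes 120 N, or if a joint passes its speed limit or range.

## Robot

A 7-joint arm with a two-finger parallel gripper is mounted at the origin on the work surface. World frame = base frame: x ahead of the robot, y to its left, z up, the work surface at z = 0. Lengths are in m, angles in rad, forces in N, time in s.
With the tool pointing down it reaches from about 0.425 to 0.925 m from the base axis. Payload 6.8 kg.
Tool frame: the origin (TCP) lies midway between the tips of the shut fingers; the grasp point (between the pads) lies 19 mm behind it (bot.grasp_offset is the distance from the TCP to the grasp point, in m); z points along the fingers, x is the direction in which the jaws open and shut, and the axes are right-handed (so a half turn about z gives the same grasp; the last joint's range is limited). The gripper opens to 85 mm and grips with 20 to 120 N. Pads are 22 mm wide; open, the fingers measure 114 mm over their backs; the gripper's body (76 mm by 85 mm) begins 54 mm behind the grasp point. The pads swing forward as they close: fully open they stand 13 mm farther back than shut.
Start: joints at [1.036, 0.477, 0.022, 1.555, -0.011, 1.109, -0.083], TCP at [0.279, -0.614, 0.231] pointing down, gripper open.
Joint ranges: [-2.96, 2.96], [-0.34, 2.1], [-1.41, 1.46], [0.24, 2.44], [-1.37, 4.51], [0.17, 1.92], [-2.96, 2.96]. Speed limits (rad/s): [2.39, 2.39, 3.14, 3.14, 3.14, 3.14, 3.14].

## Interface

Orientations are given as a unit quaternion [w, x, y, z].
In Python, from station import bot, imaging gives the robot as it stands. The module is installed in compiled form; this text tells all that it offers.
- The arm moves only by the tool apply_moves, never from a script. Its argument "increments" is a list of rows, each a list of 7 numbers: the shift along the tool's x, y, z in mm, then the turn, a rotation vector about the tool's x, y, z in degrees, then the closure, from -1 (fully open) to 1 (shut). In form: [[dx, dy, dz, rx, ry, rz, grip], ...]. A call has exactly 8 rows; each row shifts and turns the pose as measured when the row begins, along the tool's axes as they then stand; what a row does not reach is not made up. A row lasts 1/8 s, in which the tool goes at most 62.5 mm and 10.7 degrees, less where a joint would pass 70% of its speed; a pose out of reach is approached as far as the arm can. A call with a gripper value outside its range is refused whole. The fingers move at their own pace and stop on an object; "grip_force" is the grip in N (left out, the last holds). Time passes only in rows, so rows that do not move let the fingers close, or fill a call up. It gives the time, the measured TCP pose, the force and the opening at its end, in the units of the state.
- bot.get_obs(): the state, without advancing time (a new reading comes with each control period).
- imaging.read_camera(name): name is "side" or "top" or "wrist"; returns the picture (400x640x3 uint8, red, green, blue); there is no depth.
- imaging.get_calibration(name): a dict with "K" (3x3 intrinsics, pixels), "k1" (the pictures are not rectified: a ray, as slopes to the right and down, at radius r is drawn at 1 + k1 r^2 times it, then the intrinsics apply), "extrinsics" (4x4, takes a point from camera to world coordinates). Camera axes: x right, y down, z forward; pixel columns grow to the right and rows downward; lengths in m; the calibration is good to about 2 mm. A picture is of the moment at which its call begins: read the wrist's pose just before it. get_calibration takes no time and is no camera call; for the wrist camera it gives the pose at the moment of the call.
- bot.hand_in(): hands the job in, once; it reports no verdict.
The state is a dict: "t": time; "q": joint angles; "joint_vel": joint speeds; "joint_torque": joint torques, N m; "eef_pos": TCP position; "tool_rot": TCP orientation; "contact_force": force on the tool from outside, world axes, zero at the start; "torque": the same for the moment, N m; "gripper_width": opening from 0.0 (shut) to 1.0 (fully open).
Only numpy, scipy, OpenCV 4.12 (cv2) and the standard library are available. Lean on these libraries where they do the work, as an engineer would, in place of code of your own. Each camera call takes 0.05 s, during which the arm holds its last target.

## Working session

There is one attempt and no reset: what is moved stays moved. The work goes in short steps, Python scripts to look and compute and a tool call to move; the robot and the scene stay as the last step left them, time stands still between calls to the robot, and variables do not carry over. Pictures are saved under pics/ and viewed, and the job is handed in when it is done.

Besides the shell and the picture viewer there is one more tool, called after "Request:" as name(argument=value, ...) on one line, values as JSON. apply_moves: Moves the arm, as the interface text tells. Its arguments: {"type":"object","properties":{"increments":{"type":"array","items":{"type":"array","items":{"type":"number"}}},"grip_force":{"type":"number"}},"required":["increments"]}

```bash
mkdir -p pics; python3 - <<'E'
from station import bot, imaging
import cv2, numpy as np
o=bot.get_obs(); print({k:np.round(v,4) for k,v in o.items()})
for n in ["top","side","wrist"]:
    c=imaging.get_calibration(n); print(n,np.round(c["K"],2).tolist(),c["k1"],np.round(c["extrinsics"],4).tolist())
    im=imaging.read_camera(n); np.save(f"pics/{n}0.npy",im); cv2.imwrite(f"pics/{n}0.png",im[:,:,::-1])
E
```

```text
{'t': np.float64(0.0), 'q': array([ 1.0359,  0.4778,  0.0223,  1.5565, -0.0115,  1.1092, -0.0831]), 'joint_vel': array([-0.0007,  0.0008,  0.0007,  0.0009, -0.0014,  0.0002, -0.0005]), 'joint_torque': array([-4.00000e-04, -5.96455e+01,  1.60730e+00, -2.81200e+01,
        1.24000e-02,  9.40000e-03,  1.00000e-04]), 'eef_pos': array([ 0.2792, -0.6139,  0.2303]), 'tool_rot': array([-4.000e-04,  8.408e-01, -5.413e-01, -8.000e-04]), 'contact_force': array([-0.2047,  0.3618, -0.8151]), 'torque': array([-0.0238, -0.0286,  0.101 ]), 'gripper_width': np.float64(0.999)}
top [[455.81, 0.0, 317.96], [0.0, 455.81, 196.74], [0.0, 0.0, 1.0]] -0.08372000894892966 [[-0.0142, -0.9851, 0.1713, 0.48], [-0.9999, 0.0123, -0.0121, 0.0191], [0.0098, -0.1715, -0.9851, 1.0694], [0.0, 0.0, 0.0, 1.0]]
side [[451.35, 0.0, 320.82], [0.0, 451.35, 202.97], [0.0, 0.0, 1.0]] 0.02481896491041093 [[0.9804, -0.1488, 0.1289, 0.5387], [-0.1967, -0.7215, 0.6639, -0.6448], [-0.0058, -0.6763, -0.7366, 0.7791], [0.0, 0.0, 0.0, 1.0]]
wrist [[275.49, 0.0, 323.33], [0.0, 275.49, 196.79], [0.0, 0.0, 1.0]] -0.038900760768083284 [[0.4147, -0.8607, -0.2954, 0.355], [-0.91, -0.3927, -0.1331, -0.5791], [-0.0015, 0.324, -0.9461, 0.3732], [0.0, 0.0, 0.0, 1.0]]
```

View pics/top0.png

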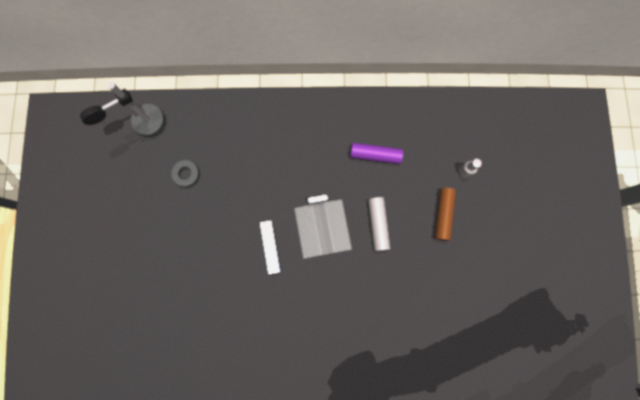

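View pics/side0.png

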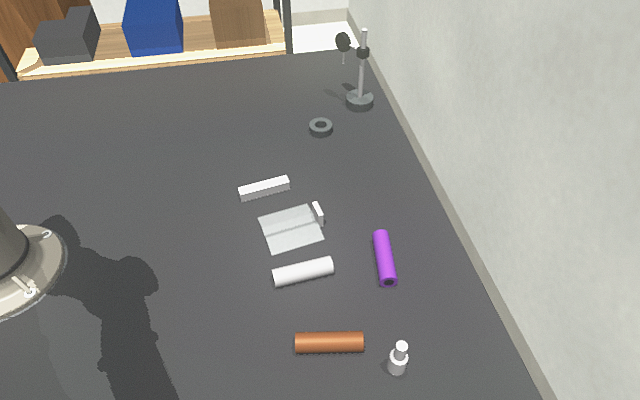

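View pics/wrist0.png

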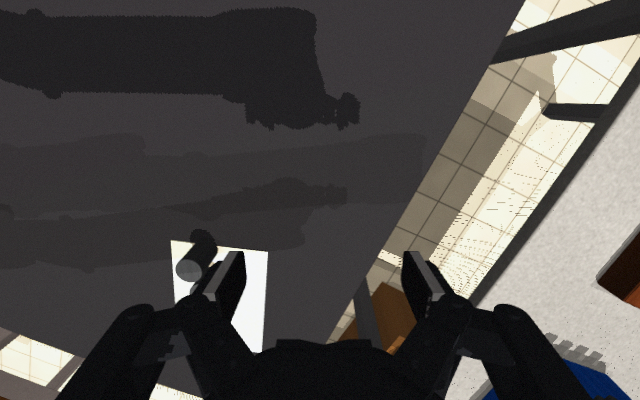

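The top view shows the V-block at (323,229) with its stop at (318,199), and the square bar at (270,247). Three round bars could be the one meant: grey-white steel at (380,223), brown at (446,213) and purple at (377,153). Only the grey-white one is steel-coloured, roughly parallel to the groove and beside the block. I'll enlarge that area and measure it.

```bash
cat > h.py <<'E'
import numpy as np, cv2
def ray(c,uv):
    K,k1,E=np.array(c["K"]),c["k1"],np.array(c["extrinsics"])
    d=(np.array(uv,float)-[K[0,2],K[1,2]])/[K[0,0],K[1,1]]
    u=d.copy()
    for _ in range(20): u=d/(1+k1*(u@u))
    return E[:3,3],E[:3,:3]@np.r_[u,1]
def onz(c,uv,z):
    o,d=ray(c,uv); return o+d*(z-o[2])/d[2]
def proj(c,P):
    K,k1,E=np.array(c["K"]),c["k1"],np.array(c["extrinsics"])
    p=E[:3,:3].T@(np.array(P)-E[:3,3]); u=p[:2]/p[2]; u=u*(1+k1*(u@u))
    return u*[K[0,0],K[1,1]]+[K[0,2],K[1,2]]
E
python3 - <<'E'
from station import bot, imaging
import cv2, numpy as np
from h import *
im=np.load("pics/top0.npy"); c=imaging.get_calibration("top")
cv2.imwrite("pics/crop0.png",cv2.resize(im[180:290,240:420,::-1],None,fx=4.4,fy=4.4,interpolation=cv2.INTER_CUBIC))
g=im.min(2).astype(np.uint8)
for lo,hi in [(130,256),(85,256)]:
  m=((g>lo)&(g<hi)).astype(np.uint8); m[:95]=0
  for ct in cv2.findContours(m,0,2)[0]:
    a=cv2.contourArea(ct)
    if a>60:
        r=cv2.minAreaRect(ct); 
        if 130<r[0][0]<500 and r[0][1]>130: print(lo,a,np.round(r[0],1),np.round(r[1],1),r[2],np.round(cv2.boxPoints(r),1).tolist())
E
```

```text
130 655.0 [269.4 246.9] [54.1 13.3] 80.53767395019531 [[258.3999938964844, 221.3000030517578], [271.5, 219.10000610351562], [280.3999938964844, 272.3999938964844], [267.29998779296875, 274.6000061035156]]
130 693.0 [379.5 223.3] [53.5 14.3] 82.87498474121094 [[369.1000061035156, 197.60000610351562], [383.20001220703125, 195.8000030517578], [389.8999938964844, 248.89999389648438], [375.70001220703125, 250.6999969482422]]
130 2489.0 [321.9 224.2] [59.4 48.7] 79.69515228271484 [[292.6000061035156, 199.3000030517578], [340.5, 190.60000610351562], [351.1000061035156, 249.10000610351562], [303.20001220703125, 257.79998779296875]]
130 99.5 [473.5 166. ] [10.6 17.7] 45.0 [[463.5, 168.5], [476.0, 156.0], [483.5, 163.5], [471.0, 176.0]]
85 796.5 [269.4 246.7] [56.1 15.6] 80.53767395019531 [[257.1000061035156, 220.3000030517578], [272.5, 217.8000030517578], [281.70001220703125, 273.1000061035156], [266.29998779296875, 275.6000061035156]]
85 869.0 [379.5 223.1] [55.8 17.1] 82.87498474121094 [[367.6000061035156, 196.39999389648438], [384.5, 194.3000030517578], [391.5, 249.6999969482422], [374.5, 251.8000030517578]]
85 2866.0 [321.7 224.6] [62.1 52.1] 79.2156982421875 [[290.29998779296875, 198.89999389648438], [341.5, 189.1999969482422], [353.1000061035156, 250.1999969482422], [301.8999938964844, 260.0]]
85 528.0 [184. 172.] [26. 26.] 90.0 [[171.0, 159.0], [197.0, 159.0], [197.0, 185.0], [171.0, 185.0]]
85 239.5 [473. 166.] [18. 18.] 90.0 [[464.0, 157.0], [482.0, 157.0], [482.0, 175.0], [464.0, 175.0]]
85 216.5 [377.5 152.4] [51.6  5.4] 7.594643592834473 [[351.5, 151.60000610351562], [352.20001220703125, 146.3000030517578], [403.3999938964844, 153.10000610351562], [402.70001220703125, 158.39999389648438]]
```

View pics/crop0.png

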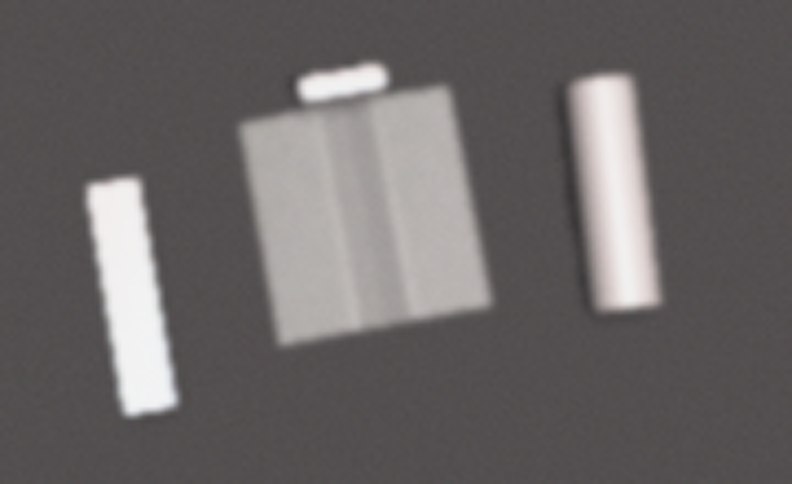

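The crop confirms it: the plain grey cylinder right of the block, with rounded shading and no brown or purple. The block's plate corners in the crop are (240,123), (448,85), (492,303) and (280,346).

```bash
python3 - <<'E'
from station import bot, imaging
from h import *
c=imaging.get_calibration("top")
f=lambda p:[240+(p[0]+.5)/4.4-.5,180+(p[1]+.5)/4.4-.5]
B=np.array([onz(c,f(p),0) for p in [(240,123),(448,85),(492,303),(280,346)]])
print(np.round(B,4)); FL,FR,NR,NL=B
ax=(FL+FR-NL-NR)[:2]; lat=(FL+NL-FR-NR)[:2]
print("len",np.linalg.norm(ax)/2,"wid",np.linalg.norm(lat)/2)
yaw=[np.arctan2(ax[1],ax[0]),np.arctan2(-lat[0],lat[1])]; ctr=B.mean(0); print("ctr",ctr,"yaw",yaw)
yw=np.mean(yaw);R=np.array([[np.cos(yw),np.sin(yw)],[-np.sin(yw),np.cos(yw)]])
f2=np.array([[367.6,196.4],[384.5,194.3],[391.5,249.7],[374.5,251.8]])
P=np.array([onz(c,p,.018) for p in f2]); print(np.round(P,4))
d=(P[0]+P[1]-P[2]-P[3])[:2]; print("bar ctr",P.mean(0),"yaw",np.arctan2(d[1],d[0]),"len",np.linalg.norm(d)/2, "width", np.linalg.norm((P[0]+P[3]-P[1]-P[2])[:2])/2)
print("bar in block",R@(P.mean(0)-ctr)[:2])
for n,p,z in [("sq",(269.4,246.8),.026),("plug base",(470,169),0),("brown",(446,213),.018),("purple",(377,153),.018),("stop",(318,199),.04),("ring",(184,173),.02)]: 
    q=onz(c,p,z); print(n,np.round(q,3), "in block",np.round(R@(q-ctr)[:2],3))
E
```

```text
[[ 0.6406  0.0628  0.    ]
 [ 0.66   -0.0499  0.    ]
 [ 0.5421 -0.0706  0.    ]
 [ 0.521   0.0423  0.    ]]
len 0.12055397450210598 wid 0.11457983059920619
ctr [ 0.59093024 -0.003862    0.        ] yaw [np.float64(0.17191557032147145), np.float64(0.17763737648050748)]
[[ 0.6622 -0.1103  0.018 ]
 [ 0.6667 -0.1504  0.018 ]
 [ 0.5368 -0.1617  0.018 ]
 [ 0.5326 -0.1221  0.018 ]]
bar ctr [ 0.59958582 -0.13611476  0.018     ] yaw 0.0888138706866038 len 0.1302895798786243 width 0.040017202450567974
bar in block [-0.01447345 -0.13174306]
sq [0.547 0.119 0.026] in block [-0.022  0.128]
plug base [ 0.73  -0.366  0.   ] in block [ 0.074 -0.381]
brown [ 0.62  -0.294  0.018] in block [-0.022 -0.291]
purple [ 0.767 -0.136  0.018] in block [ 0.151 -0.161]
stop [0.654 0.006 0.04 ] in block [ 0.064 -0.001]
ring [0.724 0.323 0.02 ] in block [0.187 0.299]
```

The steel bar sits at block-frame (-14, -132) mm, yawed -0.086 rad relative to the groove. Next I'll plan the approach hover beside the bar, with tool x along it.

```bash
cat >> h.py <<'E'
def toolyaw(o):
    w,x,y,z=o["tool_rot"]; return np.arctan2(2*(x*y+w*z),1-2*(y*y+z*z))
def rows(o,tgt,yaw,n):
    p=np.array(o["eef_pos"]);a=toolyaw(o);dp=(np.array(tgt)-p)/n;da=(yaw-a)/n
    out=[]
    for i in range(n):
        b=a+da*i; X=np.array([np.cos(b),np.sin(b),0]);Y=np.array([np.sin(b),-np.cos(b),0])
        out.append([round(1e3*float(dp@X),1),round(1e3*float(dp@Y),1),round(-1e3*float(dp[2]),1),0,0,round(float(-np.degrees(da)),2)])
    return out
E
python3 - <<'E'
from station import bot
from h import *
o=bot.get_obs(); print(np.degrees(toolyaw(o)))
for r in rows(o,[.60,-.20,.14],.1,16): print(r)
E
```

```text
-65.546420218881
[-15.3, -29.0, 5.7, 0, 0, -4.45]
[-13.0, -30.1, 5.7, 0, 0, -4.45]
[-10.6, -31.0, 5.7, 0, 0, -4.45]
[-8.1, -31.7, 5.7, 0, 0, -4.45]
[-5.7, -32.2, 5.7, 0, 0, -4.45]
[-3.1, -32.6, 5.7, 0, 0, -4.45]
[-0.6, -32.7, 5.7, 0, 0, -4.45]
[1.9, -32.7, 5.7, 0, 0, -4.45]
[4.5, -32.4, 5.7, 0, 0, -4.45]
[7.0, -32.0, 5.7, 0, 0, -4.45]
[9.4, -31.3, 5.7, 0, 0, -4.45]
[11.8, -30.5, 5.7, 0, 0, -4.45]
[14.2, -29.5, 5.7, 0, 0, -4.45]
[16.4, -28.3, 5.7, 0, 0, -4.45]
[18.6, -27.0, 5.7, 0, 0, -4.45]
[20.6, -25.4, 5.7, 0, 0, -4.45]
```

Request:
apply_moves(increments=[[-15, -29, 5.5, 0, 0, -4.5, -1], [-13, -30, 5.5, 0, 0, -4.5, -1], [-10.5, -31, 5.5, 0, 0, -4.5, -1], [-8, -32, 5.5, 0, 0, -4.5, -1], [-5.5, -32, 5.5, 0, 0, -4.5, -1], [-3, -32.5, 5.5, 0, 0, -4.5, -1], [-0.5, -32.5, 5.5, 0, 0, -4.5, -1], [2, -32.5, 5.5, 0, 0, -4.5, -1]])

```text
t: 1.15
eef_pos: [0.4429, -0.3973, 0.1832]
tool_rot: [-0.0, 0.97, -0.241, -0.001]
contact_force: [0.1, 0.9, -0.2]
gripper_width: 1.003
```

```bash
python3 - <<'E'
from station import bot
from h import *
o=bot.get_obs(); print(o["t"],o["eef_pos"],np.degrees(toolyaw(o)),o["tool_rot"])
for r in rows(o,[.60,-.20,.14],.1,8): print(r)
E
```

```text
1.15 [ 0.44286615 -0.39729331  0.18324012] -27.914756217264 [-4.20580721e-05  9.70474825e-01 -2.41199601e-01 -1.16816203e-03]
[5.8, -31.0, 5.4, 0, 0, -4.21]
[8.1, -30.5, 5.4, 0, 0, -4.21]
[10.3, -29.8, 5.4, 0, 0, -4.21]
[12.4, -29.0, 5.4, 0, 0, -4.21]
[14.5, -28.0, 5.4, 0, 0, -4.21]
[16.5, -26.8, 5.4, 0, 0, -4.21]
[18.5, -25.6, 5.4, 0, 0, -4.21]
[20.3, -24.1, 5.4, 0, 0, -4.21]
```

Request:
apply_moves(increments=[[6, -31, 5.5, 0, 0, -4.2, -1], [8, -30.5, 5.5, 0, 0, -4.2, -1], [10, -30, 5.5, 0, 0, -4.2, -1], [12.5, -29, 5.5, 0, 0, -4.2, -1], [14.5, -28, 5.5, 0, 0, -4.2, -1], [16.5, -27, 5.5, 0, 0, -4.2, -1], [18.5, -25.5, 5.5, 0, 0, -4.2, -1], [20, -24, 5.5, 0, 0, -4.2, -1]])

```text
t: 2.15
eef_pos: [0.6062, -0.1818, 0.1359]
tool_rot: [-0.0, 0.998, 0.07, -0.0]
contact_force: [-0.2, 0.2, 0.9]
gripper_width: 0.999
```

```bash
python3 - <<'E'
from station import bot,imaging
from h import *
o=bot.get_obs(); print(o["t"],o["eef_pos"],np.degrees(toolyaw(o)),o["tool_rot"])
import pickle
c=imaging.get_calibration("wrist"); im=imaging.read_camera("wrist"); pickle.dump((c,im),open("pics/w1.pkl","wb"))
cv2.imwrite("pics/w1.png",im[:,:,::-1]); print(np.round(c["extrinsics"],3).tolist())
t=imaging.read_camera("top"); cv2.imwrite("pics/t1.png",t[:,:,::-1])
E
```

```text
2.15 [ 0.60624055 -0.18182876  0.13590894] 8.04346456395129 [-3.88288928e-04  9.97537400e-01  7.01347140e-02 -3.25430329e-04]
[[0.99, 0.133, 0.046, 0.594], [0.141, -0.937, -0.32, -0.099], [-0.0, 0.324, -0.946, 0.279], [0.0, 0.0, 0.0, 1.0]]
```

View pics/w1.png

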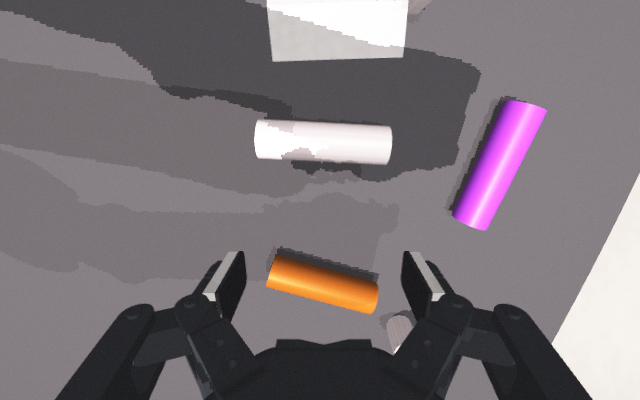

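The wrist view shows the steel bar spanning (255,140) to (391,145). The block's right edge runs (273,61)-(403,57), with brown at (322,284), purple at (500,165), and the plug near (398,330). I'll refine the measurements from this view.

```bash
python3 - <<'E'
from h import *
import pickle
c,im=pickle.load(open("pics/w1.pkl","rb"))
cv2.imwrite("pics/w1c.png",cv2.resize(im[0:180,230:420,::-1],None,fx=3.3,fy=3.3,interpolation=cv2.INTER_CUBIC))
g=im.min(2)
m=(g>165).astype(np.uint8)
for ct in cv2.findContours(m,0,2)[0]:
    a=cv2.contourArea(ct)
    if a>800: 
        r=cv2.minAreaRect(ct); print(a,np.round(r[0],1),np.round(r[1],1),r[2],np.round(cv2.boxPoints(r),1).tolist())
        if 100<r[0][1]<180 and 200<r[0][0]<420:
            b=cv2.boxPoints(r); b=b[np.argsort(b[:,0])]; P=[onz(c,p,.018) for p in b]; L=(P[0]+P[1])/2;R=(P[2]+P[3])/2; print("bar",(L+R)/2,L,R,np.arctan2(*(R-L)[[1,0]]),np.linalg.norm(R-L))
for p in [(273,61),(403,57),(267,0),(409,0)]: print(p,onz(c,p,0))
E
```

```text
10988.0 [595.5 286. ] [226.  87.] 90.0 [[552.0, 173.0], [639.0, 173.0], [639.0, 399.0], [552.0, 399.0]]
4835.0 [322.5 141.5] [137.6  38.4] 2.5113635063171387 [[252.89999389648438, 157.6999969482422], [254.60000610351562, 119.4000015258789], [392.0, 125.4000015258789], [390.3999938964844, 163.6999969482422]]
bar [ 0.59845531 -0.13314152  0.018     ] [ 0.53407308 -0.13944597  0.018     ] [ 0.66283754 -0.12683706  0.018     ] 0.0976111588032218 0.12938032931260962
7895.0 [337.  30.] [ 60. 142.] 90.0 [[266.0, 0.0], [408.0, 0.0], [408.0, 60.0], [266.0, 60.0]]
(273, 61) [ 0.54292478 -0.0683812   0.        ]
(403, 57) [ 0.66116109 -0.04790779  0.        ]
(267, 0) [ 0.5331881  -0.01981709  0.        ]
(409, 0) [ 0.65632045 -0.00196201  0.        ]
```

View pics/w1c.png

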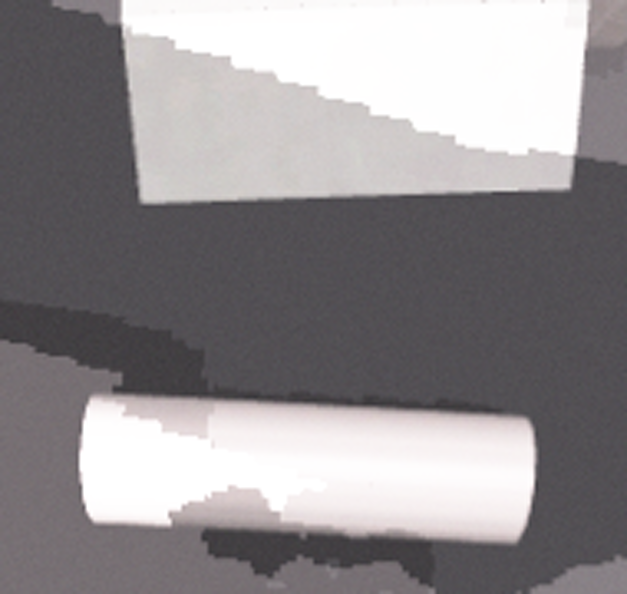

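Two views agree within 2 mm: block at about (0.5916, -0.003) with yaw 0.174, bar at about (0.599, -0.1345) with yaw 0.095. I'll descend behind the bar. Open tips sit 13 mm higher than the TCP.

Request:
apply_moves(increments=[[-1, 0, 18, 0, 0, 0.5, -1], [-1, 0, 20, 0, 0, 0.5, -1], [-1, 0, 20, 0, 0, 0.5, -1], [0, 0, 20, 0, 0, 0.5, -1], [0, 0, 20, 0, 0, 0.5, -1], [0, 0, 15, 0, 0, 0, -1], [0, 0, 10, 0, 0, 0, -1], [0, 0, 5, 0, 0, 0, -1]])

```text
t: 3.25
eef_pos: [0.6017, -0.1802, -0.0026]
tool_rot: [-0.001, 0.999, 0.048, -0.002]
contact_force: [-0.1, -0.3, 0.5]
gripper_width: 1.0
```

```bash
cat > look.py <<'E'
import sys
from station import bot,imaging
from h import *
import pickle
n=sys.argv[1]
o=bot.get_obs(); y=toolyaw(o)
C=np.array([.5916,-.003]);yb=.174;R=np.array([[np.cos(yb),np.sin(yb)],[-np.sin(yb),np.cos(yb)]])
print("t",round(float(o["t"]),2),"p",np.round(o["eef_pos"],4),"yaw",round(float(y),4),"F",np.round(o["contact_force"],1),"in block mm",np.round(1e3*R@(o["eef_pos"][:2]-C),1),"relyaw",round(float(y-yb),4), "yaw->block deg rz",round(float(-np.degrees(yb-y)),2))
for cam in sys.argv[2:]:
    c=imaging.get_calibration(cam); im=imaging.read_camera(cam); pickle.dump((c,im),open(f"pics/{n}_{cam}.pkl","wb"))
    if cam=="top": im=cv2.resize(im[170:280,230:430],None,fx=4,fy=4,interpolation=cv2.INTER_CUBIC)
    if cam=="side": im=cv2.resize(im[150:330,200:400],None,fx=3.3,fy=3.3,interpolation=cv2.INTER_CUBIC)
    cv2.imwrite(f"pics/{n}_{cam}.png",im[:,:,::-1])
E
python3 look.py a side wrist
```

```text
t 3.25 p [ 0.6017 -0.1802 -0.0026] yaw 0.096 F [-0.1 -0.3  0.5] in block mm [ -20.7 -176.3] relyaw -0.078 yaw->block deg rz -4.47
```

View pics/a_side.png

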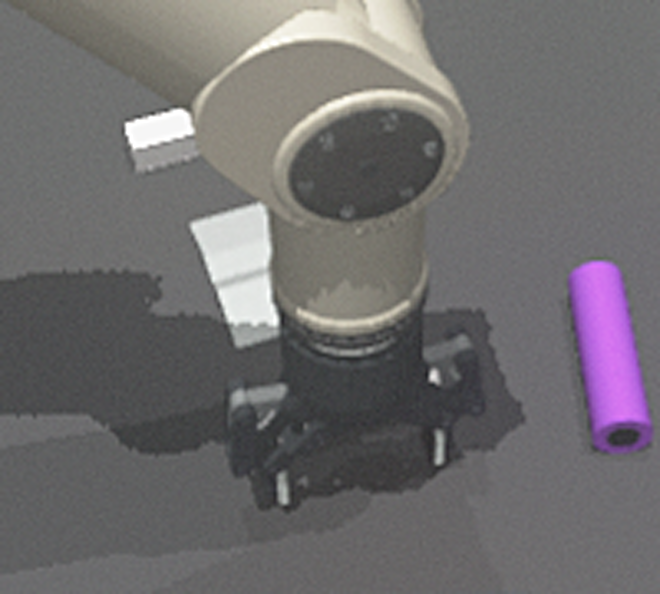

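View pics/a_wrist.png

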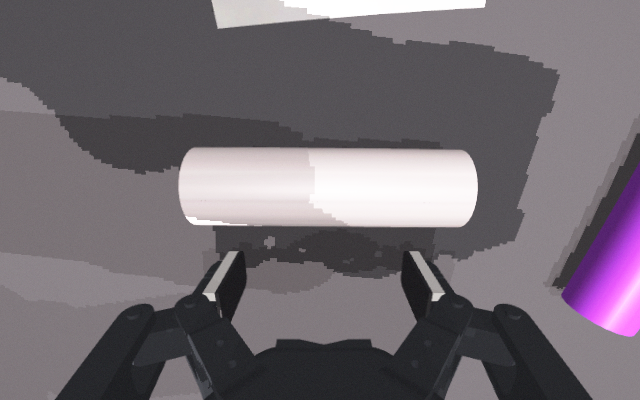

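The side view shows the tips down beside the bar and clear of purple. The wrist view shows the bar spanning (180–477, 148–227), parallel to the finger line and centred on it within 2 mm. Starting the slow push along tool -y while turning toward the groove yaw.

Request:
apply_moves(increments=[[0, -5, 0, 0, 0, 0, -1], [0, -6, 0, 0, 0, 0, -1], [0, -4, 0, 0, 0, 0, -1], [0, -4, 0, 0, 0, -0.3, -1], [0, -4, 0, 0, 0, -0.5, -1], [0, -4, 0, 0, 0, -0.5, -1], [0, -4, 0, 0, 0, -0.5, -1], [0, -4, 0, 0, 0, -0.5, -1]])

```text
t: 4.35
eef_pos: [0.5995, -0.1434, 0.0]
tool_rot: [-0.0, 0.998, 0.069, 0.0]
contact_force: [0.3, -0.2, 0.3]
gripper_width: 0.997
```

```bash
python3 look.py b wrist
```

```text
t 4.35 p [ 0.5995 -0.1434  0.    ] yaw 0.1388 F [ 0.3 -0.2  0.3] in block mm [ -16.5 -139.6] relyaw -0.0352 yaw->block deg rz -2.01
```

View pics/b_wrist.png

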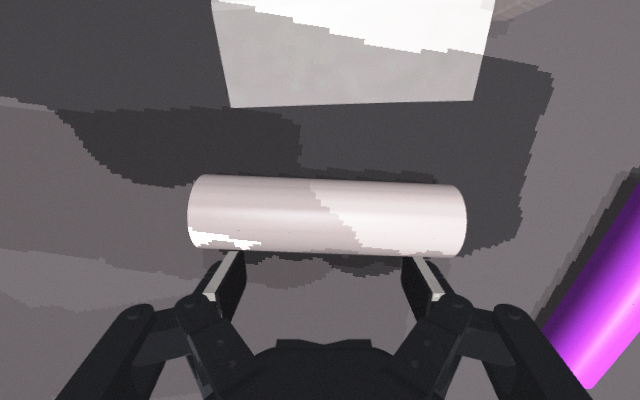

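The bar is now just in front of the tips, at (190–466, 175–257), with its far end slightly nearer the tips. Continuing the push and the rotation.

Request:
apply_moves(increments=[[0, -4, 0.5, 0, 0, -0.4, -1], [0, -4, 0.5, 0, 0, -0.4, -1], [0, -4, 0.5, 0, 0, -0.4, -1], [0, -4, 0, 0, 0, -0.4, -1], [0, -4, 0, 0, 0, -0.2, -1], [0, -4, 0, 0, 0, 0, -1], [0, -4, 0, 0, 0, 0, -1], [0, -4, 0, 0, 0, 0, -1]])

```text
t: 5.4
eef_pos: [0.5939, -0.109, -0.0016]
tool_rot: [-0.001, 0.996, 0.087, 0.0]
contact_force: [0.7, -0.0, -0.1]
gripper_width: 1.003
```

```bash
python3 look.py c wrist
```

```text
t 5.4 p [ 0.5939 -0.109  -0.0016] yaw 0.1732 F [ 0.7 -0.  -0.1] in block mm [ -16.1 -104.8] relyaw -0.0008 yaw->block deg rz -0.04
```

View pics/c_wrist.png

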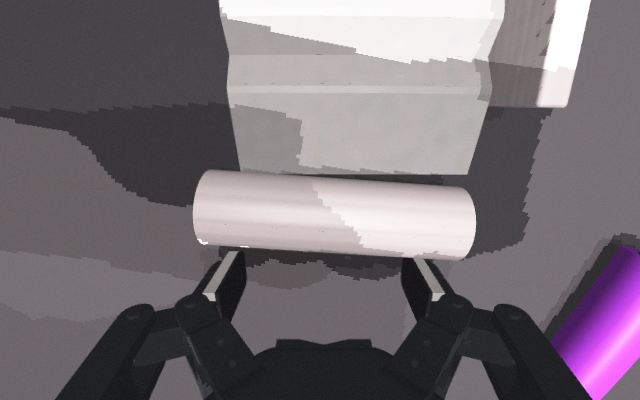

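The bar has rolled about 30 mm. It is slightly ahead of the near finger and still tilted about 3° in the image (top edge (207,170) to (467,187)). Measuring.

```bash
cat > bar.py <<'E'
import sys,pickle
from h import *
# bar edge corner pixels, block edge pixels
def rel(n,corners,z=.018,edge=None):
    c,im=pickle.load(open(f"pics/{n}_wrist.pkl","rb"))
    P=[onz(c,p,z) for p in corners]; L=(P[0]+P[1])/2; Rr=(P[2]+P[3])/2; M=(L+Rr)/2
    C=np.array([.5916,-.003]);yb=.174;R=np.array([[np.cos(yb),np.sin(yb)],[-np.sin(yb),np.cos(yb)]])
    print("bar ctr block mm",1e3*R@(M[:2]-C),"relyaw",np.arctan2(*(Rr-L)[[1,0]])-yb,"len",np.linalg.norm(Rr-L))
    if edge: 
        q=[onz(c,p,0) for p in edge]; print("edge",[np.round(1e3*R@(a[:2]-C),1) for a in q],"yaw",np.arctan2(*(q[1]-q[0])[[1,0]]))
E
python3 -c "
from bar import *
rel('c',[(193,170),(193,243),(475,188),(475,261)],edge=[(240,170.5),(470,175)])
rel('b',[(189,175),(189,247),(466,185),(466,257)],edge=[(231,107),(474,101)])"
```

```text
bar ctr block mm [-10.08066109 -73.61411568] relyaw -0.0702594819764233 len 0.13895044455001856
edge [array([-60.2, -54.4]), array([ 62. , -56.8])] yaw 0.15439948128010667
bar ctr block mm [ -13.07809554 -109.43860613] relyaw -0.074477108442095 len 0.13793255560752013
edge [array([-59.7, -55.8]), array([ 61.2, -56.8])] yaw 0.16598089574128902
```

Request:
apply_moves(increments=[[0, -3, 0, 0, 0, -0.3, -1], [0, -3, 0, 0, 0, -0.3, -1], [0, -3, 0, 0, 0, -0.3, -1], [0, -3, 0, 0, 0, -0.3, -1], [0, -3, 0, 0, 0, -0.3, -1], [0, -3, 0, 0, 0, 0, -1], [0, -3, 0, 0, 0, 0, -1], [0, -3, 0, 0, 0, 0, -1]])

```text
t: 6.45
eef_pos: [0.5911, -0.0883, -0.0002]
tool_rot: [0.002, 0.995, 0.099, 0.002]
contact_force: [0.8, -5.4, 2.9]
gripper_width: 1.002
```

```bash
python3 look.py d wrist
```

```text
t 6.45 p [ 5.911e-01 -8.830e-02 -2.000e-04] yaw 0.1978 F [ 0.8 -5.4  2.9] in block mm [-15.3 -83.9] relyaw 0.0238 yaw->block deg rz 1.37
```

View pics/d_wrist.png

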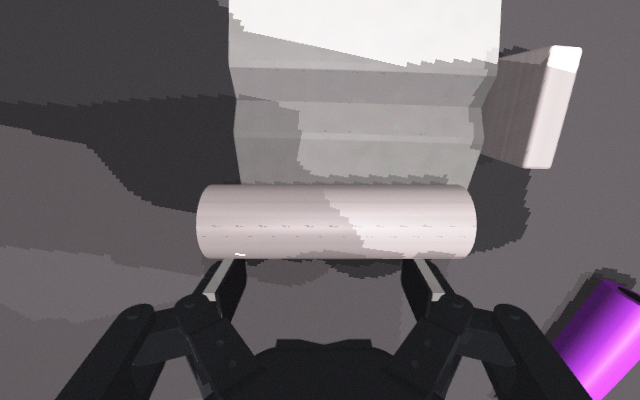

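The bar is now against both tips at the foot of the ramp, aligned with the tool. A 5 N reaction confirms contact. Next: rotate back 1.4° and climb, raising the tips slightly.

Request:
apply_moves(increments=[[0, -4, -0.5, 0, 0, 0.2, -1], [0, -4, -0.5, 0, 0, 0.2, -1], [0, -4, -0.5, 0, 0, 0.2, -1], [0, -4, -0.5, 0, 0, 0.2, -1], [0, -4, -0.5, 0, 0, 0.2, -1], [0, -4, -0.5, 0, 0, 0.2, -1], [0, -4, 0, 0, 0, 0.2, -1], [0, -3, 0, 0, 0, 0, -1]])

```text
t: 7.5
eef_pos: [0.5868, -0.0706, 0.0053]
tool_rot: [0.01, 0.997, 0.083, 0.003]
contact_force: [-0.1, -5.9, 3.4]
gripper_width: 1.0
```

```bash
python3 look.py e wrist
```

```text
t 7.5 p [ 0.5868 -0.0706  0.0053] yaw 0.1653 F [-0.1 -5.9  3.4] in block mm [-16.5 -65.7] relyaw -0.0087 yaw->block deg rz -0.5
```

View pics/e_wrist.png

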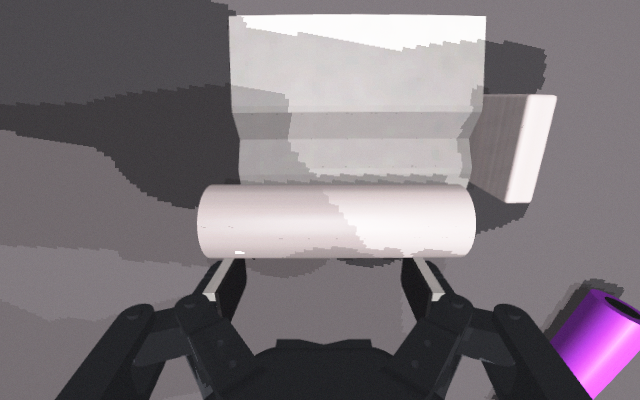

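The bar is halfway up the ramp at (197–476, 185–258) and parallel to the crest edges. The load has tilted the tool about 1° and slowed it, so I'll correct the tilt, yaw and height as I continue.

Request:
apply_moves(increments=[[0, -5, 1, 0.3, 0, -0.1, -1], [0, -5, 1, 0.3, 0, -0.1, -1], [0, -5, 1, 0.3, 0, -0.1, -1], [0, -5, 0.5, 0.3, 0, -0.1, -1], [0, -5, 0.5, 0.2, 0, -0.1, -1], [0, -4, 0.5, 0.2, 0, 0, -1], [0, -4, 0.5, 0.2, 0, 0, -1], [0, -3, 0.5, 0.2, 0, 0, -1]])

```text
t: 8.55
eef_pos: [0.5811, -0.0391, 0.0005]
tool_rot: [-0.005, 0.996, 0.084, 0.002]
contact_force: [0.2, -0.2, -0.2]
gripper_width: 0.996
```

```bash
python3 look.py f wrist; python3 -c "
from station import bot;print(bot.get_obs()['tool_rot'])"
```

```text
t 8.55 p [ 5.811e-01 -3.910e-02  5.000e-04] yaw 0.169 F [ 0.2 -0.2 -0.2] in block mm [-16.6 -33.7] relyaw -0.005 yaw->block deg rz -0.29
[-0.00517897  0.99640107  0.08459225  0.00149555]
```

View pics/f_wrist.png

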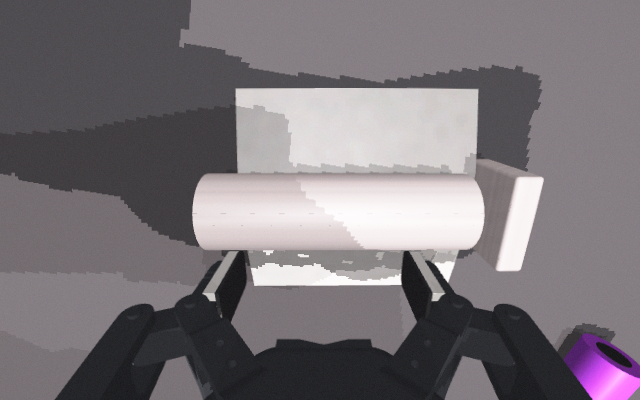

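The bar sits in the V, spanning (193–484, 173–250) parallel to the block edges, and the force is zero. Back off, lift, and check from above.

Request:
apply_moves(increments=[[0, 6, 0, -0.2, 0, 0, -1], [0, 6, 0, -0.2, 0, 0, -1], [0, 2, -15, -0.1, 0, 0, -1], [0, 0, -25, 0, 0, 0, -1], [-5, 0, -25, 0, 0, 0, 0], [-30, 0, -15, 0, 0, 0, 1], [-40, -10, 0, 0, 0, 0, 1], [-25, -10, 0, 0, 0, 0, 1]])

```text
t: 9.6
eef_pos: [0.4824, -0.0523, 0.0875]
tool_rot: [0.0, 0.997, 0.083, 0.005]
contact_force: [0.5, 0.5, 0.7]
gripper_width: 0.144
```

```bash
python3 look.py g wrist top; python3 -c "
from station import bot;print(bot.get_obs()['tool_rot'])"
```

```text
t 9.6 p [ 0.4824 -0.0523  0.0875] yaw 0.1667 F [0.5 0.5 0.7] in block mm [-116.1  -29.6] relyaw -0.0073 yaw->block deg rz -0.42
[3.62605616e-04 9.96466230e-01 8.38889582e-02 4.19088966e-03]
```

View pics/g_wrist.png

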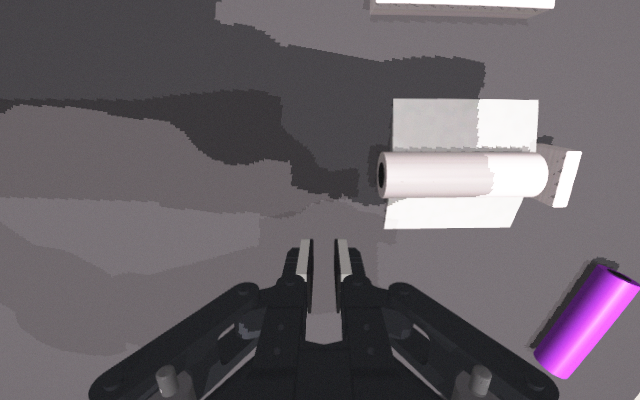

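View pics/g_top.png

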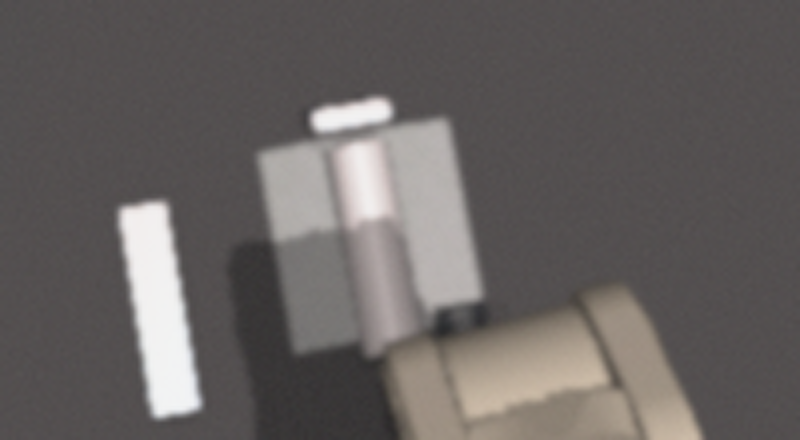

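The bar lies centred in the groove in both views (wrist: near-end face at (381,175), far end near the stop). The square bar is unmoved. Next I'll locate the near end.

```bash
python3 - <<'E'
from h import *
import pickle
c,im=pickle.load(open("pics/g_wrist.pkl","rb"))
C=np.array([.5916,-.003]);yb=.174;R=np.array([[np.cos(yb),np.sin(yb)],[-np.sin(yb),np.cos(yb)]])
for n,p,z in [("near end",(381,175),.0223),("near corner edge L",(394,100),0),("R",(385,228),0),("far L",(538,100),0),("far top bar",(535,152),.0223),("stop top near",(567,150),.04)]:
    print(n,np.round(1e3*R@(onz(c,p,z)[:2]-C),1))
cv2.imwrite("pics/g_c.png",cv2.resize(im[80:250,360:600,::-1],None,fx=3.3,fy=3.3,interpolation=cv2.INTER_CUBIC))
E
```

```text
near end [-70.4   0.6]
near corner edge L [-58.6  56.3]
R [-58.5 -55.7]
far L [60.6 57.2]
far top bar [50.1 18.4]
stop top near [59.9 23. ]
```

View pics/g_c.png

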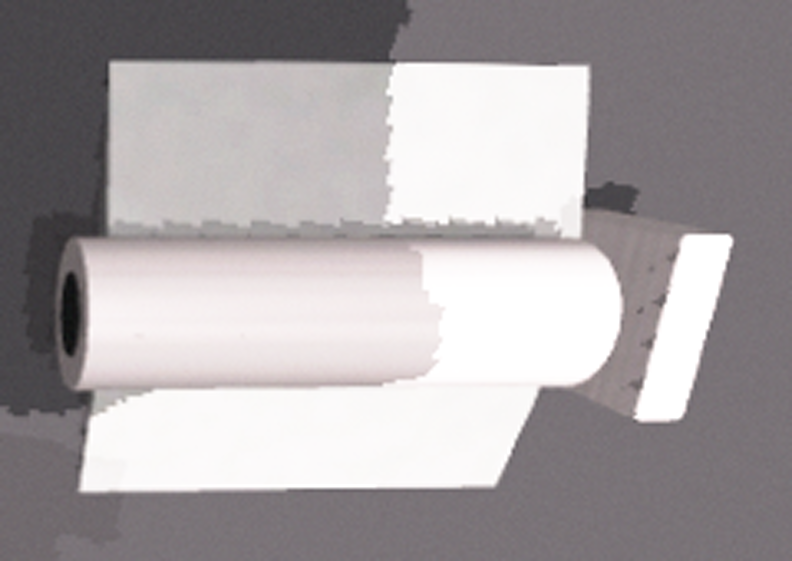

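Near end is at block x≈-70 mm, y≈+0.6, so the gap to the stop is about 10 mm. Moving the shut fingertips to the groove axis in front of that end and down.

Request:
apply_moves(increments=[[2, -12, 0, 0, 0, -0.2, 1], [2, -12, 5, 0, 0, -0.2, 1], [0, -6, 10, 0, 0, 0, 1], [0, 0, 15, 0, 0, 0, 1], [0, 0, 15, 0, 0, 0, 1], [0, 0, 15, 0, 0, 0, 1], [0, 0, 9, 0, 0, 0, 1], [0, 0, 4, 0, 0, 0, 1]])

```text
t: 10.7
eef_pos: [0.4836, -0.0193, 0.0092]
tool_rot: [0.0, 0.996, 0.088, 0.005]
contact_force: [0.7, 0.1, 0.6]
gripper_width: 0.001
```

```bash
python3 look.py i wrist side
```

```text
t 10.7 p [ 0.4836 -0.0193  0.0092] yaw 0.1753 F [0.7 0.1 0.6] in block mm [-109.2    2.6] relyaw 0.0013 yaw->block deg rz 0.07
```

View pics/i_wrist.png

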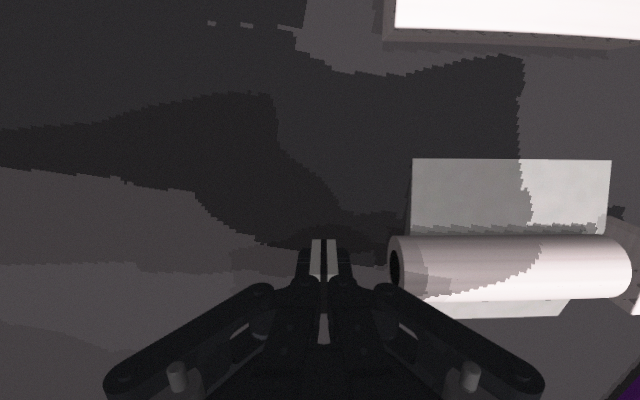

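View pics/i_side.png

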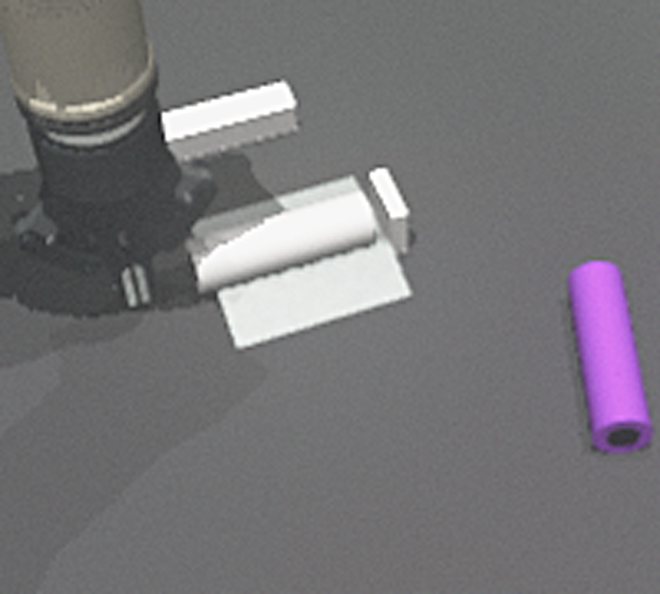

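The wrist view shows the shut tips left of the bar's near end at (392,268). Pushing along tool x would bring the splayed finger links over the bar. A 90° turn so tool -y points along the groove is cleaner and lets the wrist camera watch the contact. Checking joint room.

```bash
python3 -c "
from station import bot;print(bot.get_obs()['q'].round(3))"
```

```text
[ 0.187  0.533 -0.336  2.147  0.356  0.503 -0.243]
```

Request:
apply_moves(increments=[[0, 1, -20, 0, 0, 5, 1], [0, 1, -20, 0, 0, 10, 1], [0, 0, 0, 0, 0, 10.5, 1], [0, 0, 0, 0, 0, 10.5, 1], [0, 0, 0, 0, 0, 10.5, 1], [0, 0, 0, 0, 0, 10.5, 1], [0, 0, 0, 0, 0, 10.5, 1], [0, 0, 0, 0, 0, 10.5, 1]])

```text
t: 11.8
eef_pos: [0.4866, -0.0214, 0.0555]
tool_rot: [-0.007, 0.82, -0.573, 0.007]
contact_force: [-0.1, 0.3, -0.9]
gripper_width: 0.0
```

```bash
python3 look.py j; python3 -c "
from station import bot;print(bot.get_obs()['tool_rot'])"
```

```text
t 11.8 p [ 0.4866 -0.0214  0.0555] yaw -1.2194 F [-0.1  0.3 -0.9] in block mm [-106.6    0. ] relyaw -1.3934 yaw->block deg rz -79.84
[-0.00653423  0.81979602 -0.57257256  0.00724167]
```

Request:
apply_moves(increments=[[0, 0, 0, -0.4, 0, 5, 1], [0, 0, 5, -0.4, 0, 5, 1], [0, 0, 10, -0.3, 0, 0, 1], [0, 0, 10, 0, 0, 0, 1], [0, 0, 8, 0, 0, 0, 1], [0, 0, 5, 0, 0, 0, 1], [0, 0, 2, 0, 0, 0, 1], [0, 0, 0, 0, 0, 0, 1]])

```text
t: 12.8
eef_pos: [0.488, -0.0212, 0.015]
tool_rot: [-0.001, 0.766, -0.643, 0.002]
contact_force: [0.0, 0.1, -0.3]
gripper_width: -0.002
```

```bash
python3 look.py k wrist; python3 -c "
from station import bot;print(bot.get_obs()['tool_rot'])"
```

```text
t 12.8 p [ 0.488  -0.0212  0.015 ] yaw -1.3966 F [ 0.   0.1 -0.3] in block mm [-1.052e+02  1.000e-01] relyaw -1.5706 yaw->block deg rz -89.99
[-0.00091131  0.76593293 -0.6429169   0.00194297]
```

View pics/k_wrist.png

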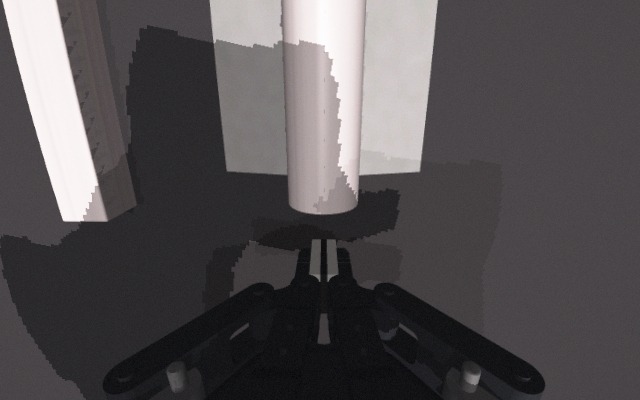

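Alignment is good: the bar's near end at (323,210) is directly ahead of the tips at (323,245), and the block edges are symmetric. Advancing along tool -y.

Request:
apply_moves(increments=[[0, -4, 0, 0, 0, 0, 1], [0, -5, 0, 0, 0, 0, 1], [0, -4, 0, 0, 0, 0, 1], [0, -3, 0, 0, 0, 0, 1], [0, -3, 0, 0, 0, 0, 1], [0, -3, 0, 0, 0, 0, 1], [0, -2, 0, 0, 0, 0, 1], [0, -2, 0, 0, 0, 0, 1]])

```text
t: 13.85
eef_pos: [0.5133, -0.0168, 0.0153]
tool_rot: [0.001, 0.766, -0.643, 0.001]
contact_force: [-4.6, -0.7, 1.6]
gripper_width: 0.002
```

```bash
python3 look.py l wrist
```

```text
t 13.85 p [ 0.5133 -0.0168  0.0153] yaw -1.3969 F [-4.6 -0.7  1.6] in block mm [-79.5  -0.1] relyaw -1.5709 yaw->block deg rz -90.0
```

View pics/l_wrist.png

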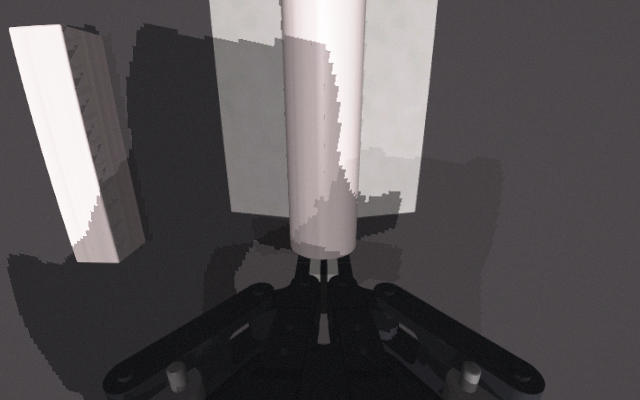

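Contact: 4.6 N, bar end at (323,255) against the tips. Pushing on.

Request:
apply_moves(increments=[[0, -3, 0.2, 0.1, 0, 0, 1], [0, -3, 0.2, 0.1, 0, 0, 1], [0, -3, 0.2, 0.1, 0, 0, 1], [0, -3, 0.2, 0.1, 0, 0, 1], [0, -2, 0, 0, 0, 0, 1], [0, -2, 0, 0, 0, 0, 1], [0, -2, 0, 0, 0, 0, 1], [0, -2, 0, 0, 0, 0, 1]])

```text
t: 14.9
eef_pos: [0.5219, -0.0155, 0.0117]
tool_rot: [0.007, 0.765, -0.644, -0.005]
contact_force: [-9.0, -0.6, 4.5]
gripper_width: -0.001
```

```bash
python3 look.py m wrist
```

```text
t 14.9 p [ 0.5219 -0.0155  0.0117] yaw -1.3984 F [-9.  -0.6  4.5] in block mm [-70.8  -0.2] relyaw -1.5724 yaw->block deg rz -90.09
```

View pics/m_wrist.png

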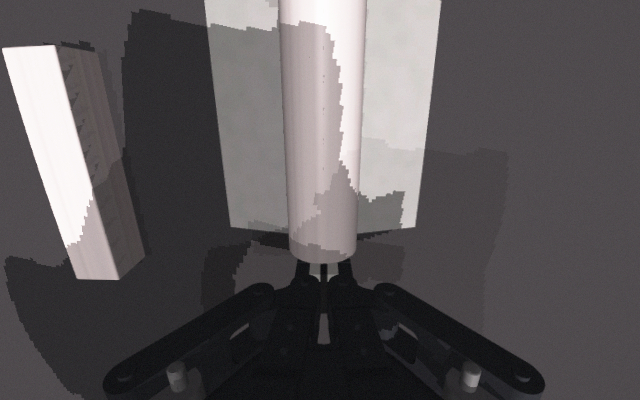

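Request:
apply_moves(increments=[[0, -3, 0, 0.2, 0, 0, 1], [0, -3, 0, 0.2, 0, 0, 1], [0, -3, 0, 0.2, 0, 0, 1], [0, -3, 0, 0.2, 0, 0, 1], [0, -3, 0, 0, 0, 0, 1], [0, -3, 0, 0, 0, 0, 1], [0, -3, 0, 0, 0, 0, 1], [0, -3, 0, 0, 0, 0, 1]])

```text
t: 15.95
eef_pos: [0.5208, -0.0159, 0.0062]
tool_rot: [0.019, 0.764, -0.645, -0.018]
contact_force: [-10.6, -1.9, 6.2]
gripper_width: -0.0
```

```bash
python3 look.py n wrist side
```

```text
t 15.95 p [ 0.5208 -0.0159  0.0062] yaw -1.4015 F [-10.6  -1.9   6.2] in block mm [-72.   -0.4] relyaw -1.5755 yaw->block deg rz -90.27
```

View pics/n_side.png

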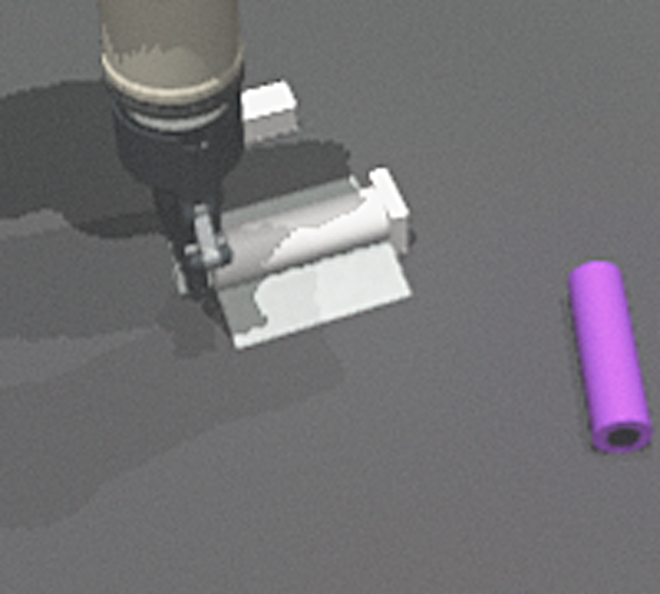

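The side view shows the bar's far end meeting the stop at about (388,222). The tips have stalled at block x≈-71 to -72, which is the expected home value of -71, with force up to 10.6 N. Backing off to inspect.

Request:
apply_moves(increments=[[0, 4, 0, -0.5, 0, 0, 1], [0, 8, 0, -0.5, 0, 0, 1], [0, 10, -3, -0.5, 0, 0, 1], [0, 10, -10, -0.3, 0, 0, 1], [0, 10, -25, 0, 0, 0, 1], [0, 8, -35, 0, 0, 0, 1], [0, 0, -40, 0, 0, 0, 1], [0, 0, -30, 0, 0, 0, 1]])

```text
t: 17.05
eef_pos: [0.4818, -0.0226, 0.1584]
tool_rot: [0.03, 0.764, -0.644, -0.027]
contact_force: [1.1, 0.0, -0.4]
gripper_width: 0.003
```

```bash
python3 look.py p wrist side top
```

```text
t 17.05 p [ 0.4818 -0.0226  0.1584] yaw -1.4008 F [ 1.1  0.  -0.4] in block mm [-111.5   -0.3] relyaw -1.5748 yaw->block deg rz -90.23
```

View pics/p_wrist.png

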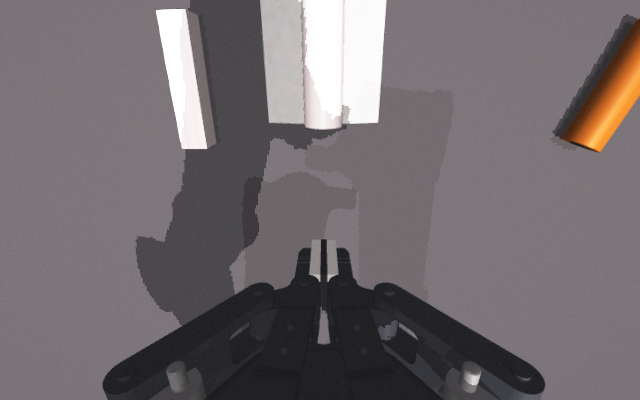

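View pics/p_side.png

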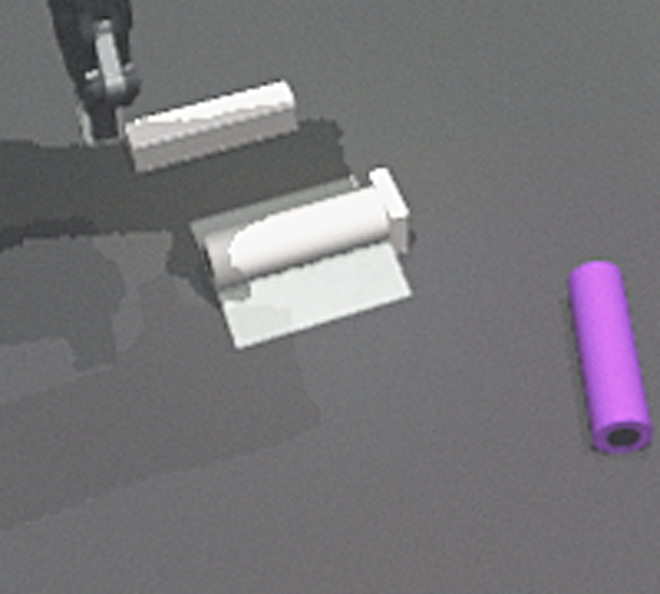

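View pics/p_top.png

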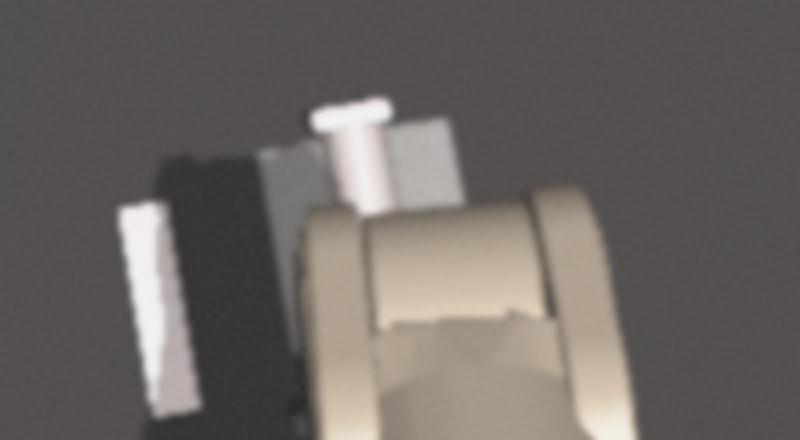

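The side and top views show the bar's far end touching the stop. A numeric check of the near end against the block's near edge in the wrist view:

```bash
python3 - <<'E'
from h import *
import pickle
c,im=pickle.load(open("pics/p_wrist.pkl","rb"))
cv2.imwrite("pics/p_c.png",cv2.resize(im[80:150,250:400,::-1],None,fx=5,fy=5,interpolation=cv2.INTER_CUBIC))
C=np.array([.5916,-.003]);yb=.174;R=np.array([[np.cos(yb),np.sin(yb)],[-np.sin(yb),np.cos(yb)]])
print("cam",1e3*R@(c["extrinsics"][:2,3]-C))
for n,p,z in [("rim top",(323,129),.0403),("L near",(269,124),0),("R near",(379,123),0)]+[("barL@110",(303.5,110),.0223),("barR@110",(342.5,110),.0223)]:
    print(n,np.round(1e3*R@(onz(c,p,z)[:2]-C),1))
c2,im2=pickle.load(open("pics/p_side.pkl","rb"))
cv2.imwrite("pics/p_s.png",cv2.resize(im2[190:245,255:335,::-1],None,fx=9,fy=9,interpolation=cv2.INTER_CUBIC))
E
```

```text
cam [-17.04830985  -0.52473814]
rim top [-60.1   0.5]
L near [-61.4  57.2]
R near [-60.8 -57.9]
barL@110 [-45.2  19. ]
barR@110 [-45.3 -18. ]
```

View pics/p_c.png

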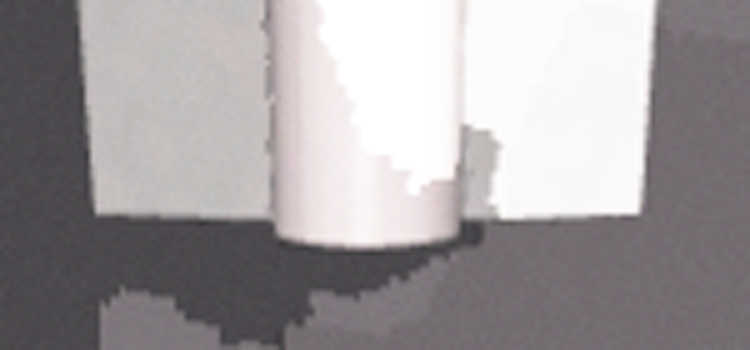

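View pics/p_s.png

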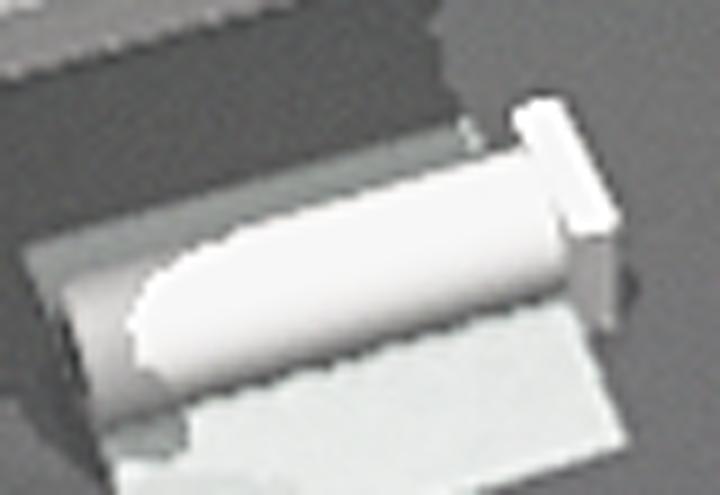

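The near rim is at block x = -60.1 mm, against the block edge measured at about -61, and the bar sides are at ±18.5 mm. So it is home and centred. A final stillness check, then hand in.

```bash
python3 - <<'E'
from station import bot,imaging
import numpy as np,pickle
a=pickle.load(open("pics/p_side.pkl","rb"))[1].astype(int)
b=imaging.read_camera("side").astype(int)
print("diff bar region",np.abs(a-b)[190:245,255:335].mean(), "force",bot.get_obs()["contact_force"].round(1))
bot.hand_in()
E
```

```text
diff bar region 2.125681818181818 force [-0.5 -0.2 -0.3]
the job is handed in; nothing more can be done
```

The round steel bar is lying in the V-groove against the end stop, and I've handed the job in; the hand-in gave no verdict. I rolled it along the plate and up the ramp with the open fingertips. Then I pushed its near end home with the shut fingertips and backed the arm well clear. It took about 17 of the 51 seconds.

**Last checks:**
- **Position along the groove:** the near rim measured at block x = -60.1 mm, where -60 is home. The block's own edge read about -61 in the same view, so trust this to about 1 mm. The side view shows the far end touching the stop.
- **Centring:** the bar's sides measured +19 and -18 mm from the groove line, so it is centred within about 0.5 mm.
- **Forces:** contact forces peaked at about 11 N, in the readings at the end of each move. The tool force was near zero at hand-in.
- **At rest:** the bar area of the side view changed only at noise level between the last two pictures.
- **Other parts:** the arm never went near the square bar, ring or plug gauge. The square bar showed no movement. I did not re-measure the ring or plug gauge at the end.

**What went less smoothly:**
- **Rolling skewed:** the bar rolled slightly ahead of the fingers on the plate, turned about 4° from the groove. It straightened against the ramp foot and both tips.
- **Tool tilt:** under the final push the tool tilted about 3°, and my correction had the wrong sign. This happened only with the bar already at the stop and the force low.

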